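# Pop the bench scraper out of its push-catch holder and straighten the jars with it

## Robot

A 6-joint arm with a two-finger parallel gripper is mounted at the origin on a cart in front of the work surface, level with it; the furniture and walls round the work are solid. World frame = base frame: x ahead of the robot, y to its left, z up, the work surface at z = 0. Lengths are in mm, angles in rad, forces in N, time in s.
With the tool pointing down it reaches from about 350 to 975 mm from the base axis. Payload 7.1 kg.
Tool frame: the origin (TCP) lies between the finger pads; the fingertips stand 14 mm ahead of it and the grasp point (between the pads) lies 5 mm behind it; z points along the fingers, y is the line along which they close (so a half turn about z gives the same grasp; the last joint's range is limited). The gripper opens to 88 mm and grips with 3 to 60 N. Pads are 20 mm wide; open, the fingers measure 115 mm over their backs; the gripper's body (75 mm by 178 mm) begins 61 mm behind the grasp point.
Start: joints at [1.146, 0.423, 1.63, -0, 1.089, -0.019], TCP at [246.689, 574.238, 209.975] pointing down, gripper open.
Joint ranges: [-3, 3], [-0.9, 2.11], [0.09, 2.58], [-1.31, 4.45], [0.11, 2.69], [-2.54, 2.54]. Speed limits (rad/s): [2.39, 2.39, 3.01, 3.14, 3.14, 3.14].

## Interface

Orientations are given as a rotation vector (axis times angle).
In Python, from workcell import ctrl gives the robot as it stands. The module is installed in compiled form; this text tells all that it offers.
- The arm moves only by the tool servo_tool, never from a script. Its argument "plan" is a list of rows, each a list of 3 entries, a list of its own where there are three numbers: the closure, from 0 (fully open) to 1 (shut), then the shift along the world's x, y, z in mm, then the turn about the world's z in degrees. In form: [[hand, [x, y, z], yaw], ...]. A call has 1 to 10 rows; each row is the pose to reach, as a shift and turn from the pose commanded when the call began; what a row does not reach only later rows make up. A row lasts 1/12 s, in which the tool goes at most 41.7 mm and 7.16 degrees, less where a joint would pass 70% of its speed; a pose out of reach is approached as far as the arm can. A call with a gripper value outside its range is refused whole. The fingers move at their own pace and stop on an object; the grip force is fixed at half the most. Time passes only in rows, so rows that repeat a pose let the fingers close. It gives the time, the measured TCP pose, the force, the opening and the grip force at its end, in the units of the state.
- ctrl.get_obs(): the state, without advancing time (a new reading comes with each control period).
- ctrl.get_image(name): name is "scene" or "top"; returns the picture (420x560x3 uint8, blue, green, red); there is no depth.
- ctrl.camera_info(name): a dict with "fovy" (degrees; the focal length in pixels is half the picture's height over the tangent of half this angle, whatever the lens; pixels are square), "cx", "cy" (the principal point, pixels), "rvec" (rotation vector, rad) and "tvec" (3), from world to camera coordinates, as OpenCV has them. Camera axes: x right, y down, z forward; pixel columns grow to the right and rows downward; lengths in mm; the calibration is good to about 2 mm. A picture is of the moment at which its call begins. camera_info takes no time and is no camera call.
- ctrl.close_job(): hands the job in; it is judged then, once.
The state is a dict: "t": time; "qpos": joint angles; "qvel": joint speeds; "joint_torque": joint torques, N m; "ee_pos": TCP position; "orientation": TCP orientation; "ft_force": force on the tool from outside, world axes, zero at the start; "moment": the same for the moment, N m; "width": finger opening in mm; "grasp_force": force on a finger pad.
Only numpy, scipy, OpenCV 4.12 (cv2) and the standard library are available. Lean on these libraries where they do the work, as an engineer would, in place of code of your own. Each camera call takes 0.05 s, during which the arm holds its last target. There are 200 camera calls.

## Task

On the white display riser behind the glass guard, press the wide bench scraper down into its slanted holder until the catch lets go and it springs up, then take it out by its wooden grip. With the scraper's straight edge, never with the gripper itself, push the three jars on the display board towards the holder into one straight row, so that their near sides stand along the dark inlaid line, still upright on the board. Then lay the scraper flat on the riser, off the board, without dropping it, and leave the bell where it is.

Things in the scene. Friction and masses are not known exactly. Their poses are not given: they have to be found in the camera images.
- scraper: Wide bench scraper, 0.2-0.31 kg: dark wooden grip bar (16 mm thick, 200 long, 22 high) on a steel blade. Origin: centre of the bar; +z from blade to grip, y along the bar, x across it. Bar top is at z +11 mm. At the start it sits in the holder, z leaning 35 degrees from vertical to the robot's right, bar top level with the holder's rim, too deep to grip.
- scraper_edge (a point): Middle of the blade's straight lower edge, 81 mm from the bar's centre along the scraper's -z; blade 200 mm long, 70 deep, 4 thick. Push the jars with it leaning about 35 degrees, edge ahead, grip trailing: held upright, the fingers would touch the jars. Let go while it leans with its edge on the riser, it lies down flat, falling to the trailing side.
- dock: Slanted wooden scraper holder, fixed on the left part of the riser, about 125 mm high, foot 100 x 236 mm; origin: middle of the foot's underside. Axes: z up; y along the slot; x roughly to the robot's left (heading 1.22 to 1.5 rad from world x). The slot leans 35 degrees from vertical: the way out of it points up and to the holder's -x (the robot's right, towards the display board).
- dock_mouth (a point): Middle of the holder's rim, 110 mm above the riser; same axes as the holder. The mouth is a shallow tray 46 mm wide, 206 long, 11 deep, in which the grip bar stands with 15 mm free on each side; shut fingertips fit in. Below it the slot narrows to fit bar and blade.
- carrier (a joint): Sprung carrier under the scraper, m along the slot: 0 caught (start), -0.007 pressed in, +0.036 sprung out: bottom of the grip bar 14 mm above the rim, along the slot. Press the bar's middle along the slot 7-8 mm (8-15 N, then a stop) and back off: it rises in half a second. Pressed under 5 mm it returns to 0. The scraper only rests on it and pulls out freely; it does not catch again.
- board_line (a point): Middle of the dark inlaid line (4 mm wide, 216 long) on top of the light wooden display board. Axes: z up; y along the line; x is the way to push the jars, roughly to the robot's left, towards the holder (heading 1.27 to 1.62 rad from world x). A jar's near side (the -x side) is on the line when its centre is 31 mm beyond it in x.
- board: Display board, fixed on the riser, 170 mm along its x, 226 along y, 14 thick; origin: middle of its underside, axes as the line's; the line is at its x = +15 mm. There is about 15 cm of free riser on its -x side (the robot's right) to lay the scraper on.
- riser: White display riser fixed on the counter, 335 mm (x) by 610 mm (y), its flat top at z = 0.215; origin: middle of its underside. Clear glass guards stand round it: a pane at x = 0.27 across the whole front, top edge at z = 0.57, and a side pane at y = 0.32 (x 0.30 to 0.68), post to z = 0.58. The arm must reach over the front pane, forearm above z = 0.62 there.
- jar_a: round glass jar with a screw lid, 62 mm across, 85 mm high, 0.2 to 0.4 kg, standing upright on the display board; origin: centre of its underside, z up. Yellow lid.
- jar_b: round glass jar with a screw lid, 62 mm across, 85 mm high, 0.2 to 0.4 kg, standing upright on the display board; origin: centre of its underside, z up. Green lid.
- jar_c: round glass jar with a screw lid, 62 mm across, 85 mm high, 0.2 to 0.4 kg, standing upright on the display board; origin: centre of its underside, z up. Red lid. The three stand side by side along the line's y, about 72 mm apart, in any order, their centres from 45 mm short of the line to 5 mm beyond it.
- bell: Brass counter bell, 68 mm across, 56 mm high, loose on the riser near its far edge, between board and holder; origin: centre of its underside. To be left alone.
Not all that is in view belongs to the job. What is shaped like the jar_b but blue or turquoise is not meant.

How it is judged:
By the outcome, as a careful person would: the job done as asked, in the order asked, and still so for the second after the job is handed in, with the robot touching nothing.
It also fails if it takes over 61 s, if anything falls off the work surface, if the arm or the gripper's body presses on something with over 40 N, if the wrist force passes 120 N, or if a joint passes its speed limit or range.

## Working session

There is one attempt and no reset: what is moved stays moved. The work goes in short steps, Python scripts to look and compute and a tool call to move; the robot and the scene stay as the last step left them, time stands still between calls to the robot, and variables do not carry over. Pictures are saved under pics/ and viewed, at most 10 in all, crops included, and the job is handed in when it is done.

Besides the shell and the picture viewer there is one more tool, called after "Call:" as name([rows], argument=value, ...), one row to a line, values as JSON. servo_tool: Moves the arm, as the interface text tells. Its arguments: {"type":"object","properties":{"plan":{"type":"array"}},"required":["plan"]}

```bash
mkdir -p pics; python3 - <<'E'
from workcell import ctrl
import cv2
o=ctrl.get_obs(); print({k:(v if not hasattr(v,'round') else v) for k,v in o.items()})
for n in("scene","top"):
    cv2.imwrite(f"pics/{n}0.png",ctrl.get_image(n)); print(n,ctrl.camera_info(n))
E
```

```text
{'t': 0.0, 'qpos': array([ 1.14598502e+00,  4.23828347e-01,  1.63069628e+00,  1.42052296e-05,
        1.08862751e+00, -1.90231746e-02]), 'qvel': array([-0.00067137,  0.00070087,  0.00021274,  0.00118602,  0.0018815 ,
        0.00060302]), 'joint_torque': array([ 1.03846836e-03, -5.44623005e+01, -2.73668218e+01,  6.43786462e-02,
        2.27232941e-02, -1.13815031e-04]), 'ee_pos': array([246.45691153, 573.71265362, 209.20706283]), 'orientation': array([-6.32984554e-01, -3.07679958e+00,  2.38493765e-03]), 'ft_force': array([-0.44774924, -0.06162905, -0.31281633]), 'moment': array([ 0.00450615,  0.03631475, -0.01917852]), 'grasp_force': 0.0, 'width': 87.63507478612364}
scene {'fovy': 42.602677150993244, 'cx': 274.75206661933646, 'cy': 214.73656796064216, 'rvec': array([ 2.29055303,  0.81018976, -0.28694953]), 'tvec': array([-369.74452983, -153.26634547, 1699.49414621])}
top {'fovy': 51.63285035651457, 'cx': 278.30169489582977, 'cy': 211.3847197381637, 'rvec': array([ 2.2113018 , -2.14759705,  0.05898493]), 'tvec': array([ -72.85745697,  546.75209466, 1237.0985695 ])}
```

View pics/scene0.png

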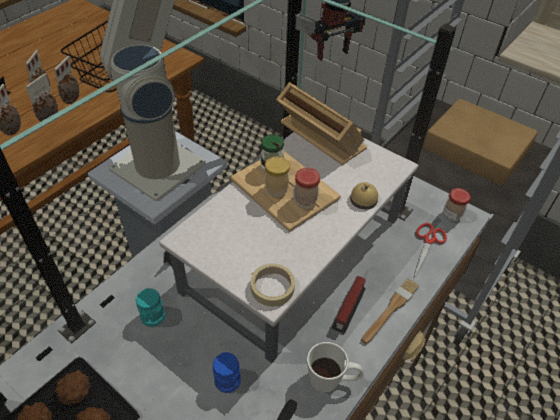

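View pics/top0.png

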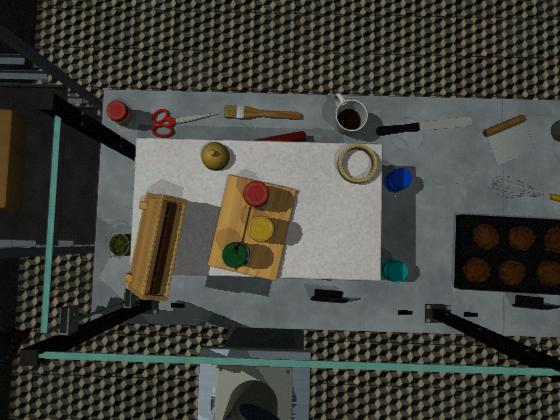

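Scene: the holder is at about (320,120) scene / (158,245) top. The board is at (255,228) top, with green lid (235,255), yellow lid (261,229) and red lid (255,194). The bell is at (215,155) top. A ring and the blue/turquoise cups are distractors.

```bash
cat > h.py <<'E'
import numpy as np, cv2
from scipy.spatial.transform import Rotation as R
from workcell import ctrl
def cam(n):
    c=ctrl.camera_info(n); f=210/np.tan(np.radians(c['fovy']/2))
    return np.array([[f,0,c['cx']],[0,f,c['cy']],[0,0,1]]),R.from_rotvec(c['rvec']).as_matrix(),np.array(c['tvec'])
def px2w(n,uv,z):
    K,Rm,t=cam(n); uv=np.atleast_2d(uv).astype(float)
    d=(np.linalg.inv(K)@np.c_[uv,np.ones(len(uv))].T).T@Rm; o=-Rm.T@t
    return o+d*((z-o[2])/d[:,2])[:,None]
def w2px(n,P):
    K,Rm,t=cam(n); q=(np.atleast_2d(P)@Rm.T+t)@K.T; return q[:,:2]/q[:,2:]
def ray(n,uv):
    K,Rm,t=cam(n); d=Rm.T@np.linalg.inv(K)@np.r_[uv,1]; return -Rm.T@t,d/np.linalg.norm(d)
def tri(a,b):
    (o,d),(p,e)=ray("top",a),ray("scene",b)
    s=np.linalg.lstsq(np.c_[d,-e],p-o,rcond=None)[0]; A,B=o+s[0]*d,p+s[1]*e
    return (A+B)/2,np.linalg.norm(A-B)
def tool():
    o=ctrl.get_obs(); M=R.from_rotvec(o['orientation']).as_matrix(); return o,M
E
python3 - <<'E'
from h import *
t=cv2.imread("pics/top0.png"); s=cv2.imread("pics/scene0.png")
cv2.imwrite("pics/topz.png",cv2.resize(t[165:310,120:310],None,fx=4,fy=4,interpolation=cv2.INTER_CUBIC))
cv2.imwrite("pics/scenez.png",cv2.resize(s[80:230,220:380],None,fx=4,fy=4,interpolation=cv2.INTER_CUBIC))
for n in("top","scene"): print(n,-cam(n)[1].T@cam(n)[2])
hsv={"top":cv2.cvtColor(t,cv2.COLOR_BGR2HSV),"scene":cv2.cvtColor(s,cv2.COLOR_BGR2HSV)}
for n,roi in(("top",(170,275,210,300)),("scene",(125,215,225,335))):
    h=hsv[n]
    for c,(lo,hi) in dict(yellow=((22,150,70),(32,255,255)),green=((45,80,30),(85,255,255)),red=((172,120,50),(180,255,255)),red0=((0,150,60),(6,255,255))).items():
        m=cv2.inRange(h,lo,hi); k=np.zeros_like(m); k[roi[0]:roi[1],roi[2]:roi[3]]=255; m&=k
        cs=cv2.findContours(m,0,2)[0]
        for q in sorted(cs,key=cv2.contourArea)[-1:]:
            (x,y),r=cv2.minEnclosingCircle(q); e=cv2.fitEllipse(q) if len(q)>4 else None
            print(n,c,cv2.contourArea(q),round(x,1),round(y,1),round(r,1),e,px2w(n,[x,y],314).round(0))
o,M=tool(); print(M.round(3)); 
E
```

```text
top [ 463.10488114  -76.05351124 1270.59382385]
scene [1051.9717731  -759.8891744  1168.07781171]
top yellow 478.0 260.7 228.5 12.9 ((260.6400451660156, 228.35765075683594), (24.62505531311035, 25.077491760253906), 138.8425750732422) [[490. -24. 314.]]
top green 394.0 234.5 254.5 12.7 ((234.27365112304688, 255.24998474121094), (23.21486473083496, 24.18161964416504), 99.86578369140625) [[431.  32. 314.]]
top red0 468.5 255.5 193.6 12.8 ((255.44622802734375, 193.41854858398438), (24.33487319946289, 24.958255767822266), 32.88184356689453) [[567. -10. 314.]]
scene yellow 1.0 284.5 172.5 1.6 ((285.0086669921875, 172.48753356933594), (1.1652778387069702, 1.9435935020446777), 109.70069885253906) [[521. -34. 314.]]
scene green 233.0 272.1 142.7 11.5 ((271.2920227050781, 142.6425018310547), (16.225387573242188, 21.363433837890625), 81.43594360351562) [[434.  29. 314.]]
scene red 0.0 312.0 184.0 0.0 None [[592. -24. 314.]]
scene red0 34.0 307.0 180.0 11.2 ((307.4727783203125, 172.16033935546875), (27.089935302734375, 27.18718719482422), 39.648399353027344) [[576. -21. 314.]]
[[-0.919  0.395 -0.   ]
 [ 0.395  0.919 -0.001]
 [-0.    -0.001 -1.   ]]
```

View pics/topz.png

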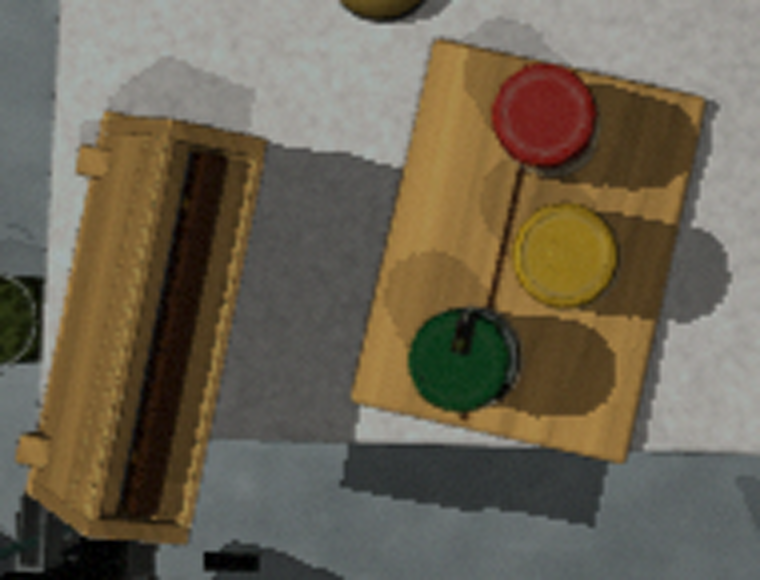

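View pics/scenez.png

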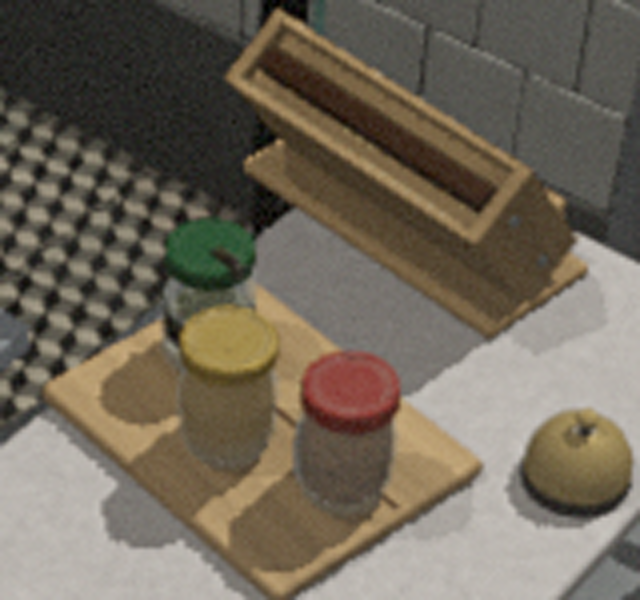

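Top crop: board corners at about (435,40), (712,100), (628,462), (352,400) zoomed; the rim and the dark bar are both clear. Scene crop: the four outer rim corners show. Next I triangulate these.

```bash
python3 - <<'E'
from h import *
T=lambda a:(np.array(a,float)+.5)/4-.5+[120,165]
S=lambda a:(np.array(a,float)+.5)/4-.5+[220,80]
b=px2w("top",[T(p) for p in((435,40),(712,100),(628,462),(352,400))],229)[:,:2]
print("board",b.round(1),b.mean(0).round(1),[np.linalg.norm(b[i]-b[i-1]).round(1) for i in range(4)])
sc=px2w("scene",[S(p) for p in((47,395),(280,598),(482,466))],229)[:,:2]; print("board scene",sc.round(1))
L=px2w("top",[T(p) for p in((521,170),(492,308))],229)[:,:2]; print("line",L.round(1),np.arctan2(*(L[1]-L[0])[::-1]))
bm=b.mean(0)
for n,e in(("left",b[0]-b[3]),("right",b[1]-b[2]),("s1",b[0]-b[1]),("s2",b[3]-b[2])): print(n,np.arctan2(e[1],e[0]).round(4))
R_={}
for n,a,c in(("hi_far",(172,122),(533,172)),("lo_far",(265,140),(472,240)),("lo_near",(188,543),(230,75)),("hi_near",(88,537),(280,12))):
    P,e=tri(T(a),S(c)); R_[n]=P; print(n,P.round(1),e.round(1))
print("mouth",np.mean(list(R_.values()),0).round(1))
print("jars tri")
for n,a,c in(("g",(234.4,254.9),S((210,250))),("y",(260.7,228.4),S((229,340))),("r",(255.5,193.5),S((351,388)))):
    P,e=tri(a,c); print(n,P.round(1),e.round(1), px2w("top",a,314).round(1))
# dark bar pixels
t=cv2.imread("pics/top0.png"); g=t.max(2)[165:310,120:200]
m=(g<62).astype(np.uint8)*255; k=np.zeros_like(m); cv2.fillPoly(k,[np.int32([(43,33),(66,36),(47,132),(22,131)])],255); m&=k
c=max(cv2.findContours(m,0,2)[0],key=cv2.contourArea); r=cv2.minAreaRect(c); print("bar",r, px2w("top",np.add(r[0],[120,165]),325).round(1)); bp=px2w("top",cv2.boxPoints(r)+[120,165],325)[:,:2]; print(bp.round(1))
E
```

```text
board [[ 620.    63.5]
 [ 588.2 -105.1]
 [ 370.3  -61. ]
 [ 401.9  105. ]] [495.1   0.6] [np.float64(222.1), np.float64(171.6), np.float64(222.4), np.float64(169.0)]
board scene [[ 379.7  -62.9]
 [ 592.9 -102.4]
 [ 623.6   59. ]]
line [[542.6   8.7]
 [459.2  23.2]] 2.968828359290357
left -0.1881
right -0.1999
s1 1.3842
s2 1.3825
hi_far [556.2 190.9 338.5] 3.5
lo_far [548.6 144.9 310.6] 1.2
lo_near [327.9 179.2 311. ] 4.8
hi_near [333.1 225.6 338.2] 4.4
mouth [441.5 185.1 324.6]
jars tri
g [430.4  33.  311.3] 1.5 [[429.9  32.2 314. ]]
y [490.1 -23.3 312.4] 0.9 [[489.8 -23.7 314. ]]
r [567.6  -9.  310.6] 1.4 [[566.7  -9.7 314. ]]
bar ((40.887508392333984, 82.93647766113281), (18.246198654174805, 95.84141540527344), 8.595911026000977) [[440.5 191.8 325. ]]
[[340.3 222.2]
 [547.  201.1]
 [542.1 161.1]
 [335.7 182.7]]
```

```bash
python3 - <<'E'
from h import *
T=lambda a:(np.array(a,float)+.5)/4-.5+[120,165]
t=cv2.imread("pics/top0.png").astype(int)
for v in (205,225,245,265,285):
    print(v,[tuple(int(x) for x in p) for p in t[v,146:180]][::1][:34] if v==245 else '')
m=np.array([441.5,185.1]); ex=np.array([np.cos(1.416),np.sin(1.416)])
E=px2w("top",[T((228,152)),T((160,525))],320.4)[:,:2]; print(E.round(1),((E-m)@ex).round(1))
E=px2w("top",[T((228,152)),T((160,525))],320.4)[:,:2]
# line darkness subpixel
for v in range(210,241,3):
    row=t[v,236:256].sum(1).astype(float); bg=np.median(row); w=np.clip(bg-row-40,0,None)
    if w.sum()>0: 
        u=(w*np.arange(236,256)).sum()/w.sum(); print(v,round(u,2),px2w("top",[u,v],229)[0,:2].round(1))
E
```

```text
205 
225 
245 [(48, 92, 121), (53, 103, 132), (50, 95, 125), (56, 102, 132), (60, 115, 145), (56, 102, 130), (53, 95, 112), (43, 86, 112), (35, 69, 90), (31, 61, 78), (34, 60, 78), (30, 55, 71), (27, 43, 54), (8, 6, 14), (5, 11, 16), (8, 14, 26), (8, 24, 42), (13, 19, 34), (8, 17, 31), (8, 15, 28), (5, 14, 24), (6, 13, 26), (10, 22, 33), (23, 47, 62), (28, 56, 71), (33, 60, 80), (31, 58, 78), (30, 58, 74), (37, 68, 86), (70, 121, 145), (47, 87, 115), (47, 80, 104), (66, 70, 71), (77, 79, 77)]
265 
285 
[[540.9 163.1]
 [336.6 190.9]] [ -6.4 -10.5]
210 249.51 [535.6   9.3]
213 248.84 [528.3  10.7]
216 247.93 [521.   12.6]
219 247.28 [513.8  13.9]
222 246.44 [506.5  15.7]
225 246.0 [499.2  16.5]
228 245.26 [492.   18.1]
231 244.57 [484.7  19.5]
234 244.03 [477.5  20.5]
237 243.11 [470.3  22.5]
240 243.68 [463.1  20.9]
```

Call:
servo_tool([
  [1,[0,0,30],0],
  [1,[0,0,70],0],
  [1,[0,0,110],0],
  [1,[0,0,150],0],
  [1,[0,0,190],0],
  [1,[0,0,230],0],
  [1,[0,0,270],0],
  [1,[0,0,310],0],
  [1,[0,0,350],0],
  [1,[0,0,390],0],
])

```text
t: 0.93
ee_pos: [246.4, 573.7, 601.7]
orientation: [-0.633, -3.077, 0.001]
ft_force: [0.2, -0.1, 0.4]
width: 24.5
grasp_force: 0.0
```

Call:
servo_tool([
  [1,[0,0,30],0],
  [1,[0,0,50],0],
  [1,[15,-30,50],2],
  [1,[33,-66,50],5],
  [1,[50,-100,50],8],
  [1,[68,-136,50],11],
  [1,[85,-170,50],15],
  [1,[102,-204,50],15],
  [1,[120,-240,50],15],
  [1,[137,-274,50],15],
])

```text
t: 1.77
ee_pos: [384.0, 298.3, 649.7]
orientation: [-0.226, -3.133, 0.001]
ft_force: [0.5, 0.9, 0.1]
width: 0.4
grasp_force: 0.0
```

Call:
servo_tool([
  [1,[18,-36,0],0],
  [1,[36,-72,0],0],
  [1,[50,-102,0],0],
  [1,[57,-119,0],0],
  [1,[57,-119,0],0],
])

```text
t: 2.18
ee_pos: [441.7, 178.4, 649.6]
orientation: [-0.233, -3.133, 0.002]
ft_force: [-0.4, -0.7, -1.1]
width: 0.7
grasp_force: 0.0
```

Call:
servo_tool([
  [1,[0,0,-30],0],
  [1,[0,0,-70],0],
  [1,[0,0,-110],0],
  [1,[0,0,-150],0],
  [1,[0,0,-190],0],
  [1,[0,0,-225],0],
  [1,[0,0,-255],0],
  [1,[0,0,-275],0],
  [1,[0,0,-280],0],
  [1,[0,0,-280],0],
])

```text
t: 3.02
ee_pos: [439.7, 181.6, 368.7]
orientation: [-0.225, -3.13, 0.002]
ft_force: [0.8, -0.5, -0.6]
width: 0.4
grasp_force: 0.0
```

```bash
python3 - <<'E'
from h import *
o,M=tool(); print(o['ee_pos'].round(1),o['ft_force'].round(1),M[:,1].round(3),o['qpos'].round(2))
s=ctrl.get_image("scene"); cv2.imwrite("pics/s1.png",cv2.resize(s[40:190,220:420],None,fx=4,fy=4,interpolation=cv2.INTER_CUBIC))
E
```

```text
[439.7 181.6 368.7] [ 0.8 -0.5 -0.6] [ 0.143  0.99  -0.001] [ 0.37  0.04  1.76  0.    1.35 -1.06]
```

View pics/s1.png

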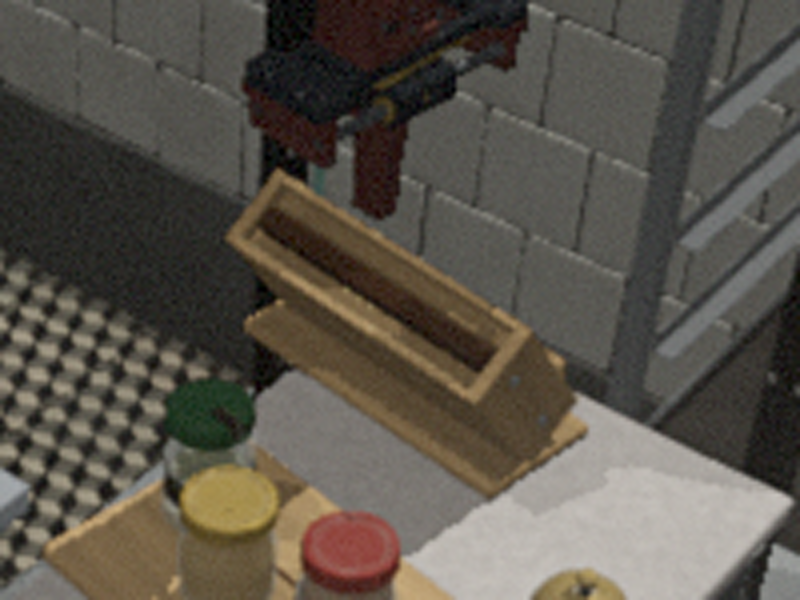

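Fingertips at about (375,212) in the crop, directly above the mouth's middle, all clear. Now the approach.

Call:
servo_tool([
  [1,[0,0,-10],0],
  [1,[0,0,-18],0],
  [1,[0,0,-22],0],
  [1,[0,0,-24],0],
  [1,[0,0,-24],0],
])

```text
t: 3.48
ee_pos: [440.5, 181.2, 345.7]
orientation: [-0.226, -3.133, 0.0]
ft_force: [0.6, -0.3, -0.1]
width: 0.5
grasp_force: 0.0
```

Call:
servo_tool([
  [1,[0,0.6,-0.8],0],
  [1,[0.2,1.1,-1.6],0],
  [1,[0.3,1.7,-2.5],0],
  [1,[0.3,1.7,-2.5],0],
])

```text
t: 3.82
ee_pos: [441.1, 183.0, 343.5]
orientation: [0.226, 3.133, 0.0]
ft_force: [-1.0, 0.6, 0.7]
width: 0.6
grasp_force: 0.0
```

Call:
servo_tool([
  [1,[0.1,0.6,-0.8],0],
  [1,[0.2,1.1,-1.6],0],
  [1,[0.3,1.7,-2.5],0],
  [1,[0.3,1.7,-2.5],0],
])

```text
t: 4.15
ee_pos: [441.2, 184.7, 340.8]
orientation: [-0.226, -3.133, 0.0]
ft_force: [0.3, -0.2, -0.4]
width: 0.6
grasp_force: 0.0
```

Call:
servo_tool([
  [1,[0.1,0.6,-0.8],0],
  [1,[0.2,1.1,-1.6],0],
  [1,[0.3,1.7,-2.5],0],
  [1,[0.3,1.7,-2.5],0],
])

```text
t: 4.48
ee_pos: [441.5, 186.4, 338.3]
orientation: [-0.226, -3.133, 0.0]
ft_force: [-0.0, 0.0, 0.1]
width: 0.4
grasp_force: 0.0
```

Call:
servo_tool([
  [1,[0,-1,-1],0],
  [1,[0,-2,-2],0],
  [1,[0,-2,-3],0],
  [1,[0,-2,-3],0],
])

```text
t: 4.82
ee_pos: [441.5, 184.2, 335.2]
orientation: [-0.226, -3.133, 0.0]
ft_force: [0.4, -0.2, -0.4]
width: 0.7
grasp_force: 0.0
```

```bash
python3 - <<'E'
from h import *
o,M=tool(); print(o['ee_pos'].round(1),o['ft_force'].round(1))
s=ctrl.get_image("scene"); t=ctrl.get_image("top")
a=cv2.resize(s[80:160,270:370],None,fx=6,fy=6,interpolation=cv2.INTER_CUBIC); cv2.imwrite("pics/s2.png",cv2.convertScaleAbs(a,alpha=1.5))
print(w2px("scene",[o['ee_pos']-[0,0,14]]),w2px("top",[o['ee_pos']-[0,0,14]]))
E
```

```text
[441.5 184.2 335.2] [ 0.4 -0.2 -0.4]
[[312.2403854  111.29697138]] [[164.86308898 247.57747922]]
```

View pics/s2.png

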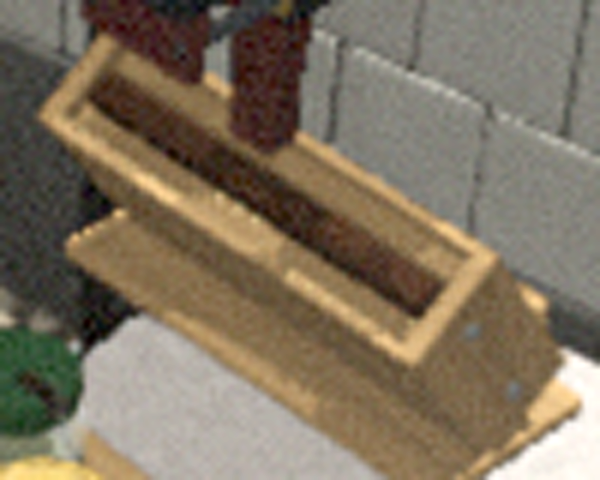

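```bash
python3 - <<'E'
from h import *
o,M=tool(); p=o['ee_pos']
for dz in(14,0,-14):
  for a,b in((-10,-13.5),(10,-13.5),(10,13.5),(-10,13.5)):
    q=p+M@[a,b,dz]; uv=w2px("scene",[q])[0]; print(dz,q.round(0),uv.round(1),((uv-[270,80]+.5)*6-.5).round(0))
for n in((441.5,184,325),(556.2,190.9,338.5),(333,225.6,338.2)): print(n,((w2px("scene",[n])-[270,80]+.5)*6-.5).round(0))
E
```

```text
14 [450. 169. 321.] [311.4 115.2] [251. 214.]
14 [430. 172. 321.] [305.8 111.6] [217. 192.]
14 [434. 199. 321.] [313.1 107.3] [261. 166.]
14 [453. 196. 321.] [318.8 110.9] [295. 188.]
0 [450. 169. 335.] [311.8 110.7] [253. 187.]
0 [430. 172. 335.] [306.1 107.1] [219. 165.]
0 [434. 199. 335.] [313.5 102.8] [264. 140.]
0 [453. 196. 335.] [319.2 106.4] [298. 161.]
-14 [450. 169. 349.] [312.2 106.2] [256. 160.]
-14 [430. 172. 349.] [306.5 102.6] [221. 138.]
-14 [434. 199. 349.] [313.9  98.3] [266. 112.]
-14 [453. 196. 349.] [319.6 101.9] [300. 134.]
(441.5, 184, 325) [[256. 183.]]
(556.2, 190.9, 338.5) [[495. 259.]]
(333, 225.6, 338.2) [[115.  18.]]
```

The fingertip shows at (265,150) in the crop, about 25 mm higher than the reported pose implies, and there is no force yet. I'll go on down in small steps by force.

Call:
servo_tool([
  [1,[0,-1.5,-1.5],0],
  [1,[0,-3,-3],0],
  [1,[0,-3,-4.5],0],
  [1,[0,-3,-6],0],
  [1,[0,-3,-6],0],
])

```text
t: 5.33
ee_pos: [441.4, 181.2, 329.1]
orientation: [-0.226, -3.133, 0.0]
ft_force: [0.4, -0.2, 0.5]
width: 0.2
grasp_force: 0.0
```

Call:
servo_tool([
  [1,[0,0,-1.5],0],
  [1,[0,0,-3],0],
  [1,[0,0,-4],0],
  [1,[0,0,-4],0],
])

```text
t: 5.67
ee_pos: [441.5, 181.3, 325.2]
orientation: [-0.226, -3.133, 0.0]
ft_force: [0.1, -0.6, 0.1]
width: 0.6
grasp_force: 0.0
```

Call:
servo_tool([
  [1,[0,0,-1.5],0],
  [1,[0,0,-3],0],
  [1,[0,0,-4],0],
  [1,[0,0,-4],0],
])

```text
t: 6.0
ee_pos: [441.5, 181.3, 321.2]
orientation: [-0.226, -3.133, 0.0]
ft_force: [-0.2, 0.9, 0.2]
width: -0.2
grasp_force: 0.0
```

```bash
python3 - <<'E'
from h import *
o,M=tool(); print(o['ee_pos'].round(1),o['ft_force'].round(1))
s=ctrl.get_image("scene")
a=cv2.resize(s[80:160,270:370],None,fx=6,fy=6,interpolation=cv2.INTER_CUBIC); cv2.imwrite("pics/s3.png",cv2.convertScaleAbs(a,alpha=1.8))
E
```

```text
[441.5 181.3 321.2] [-0.2  0.9  0.2]
```

View pics/s3.png

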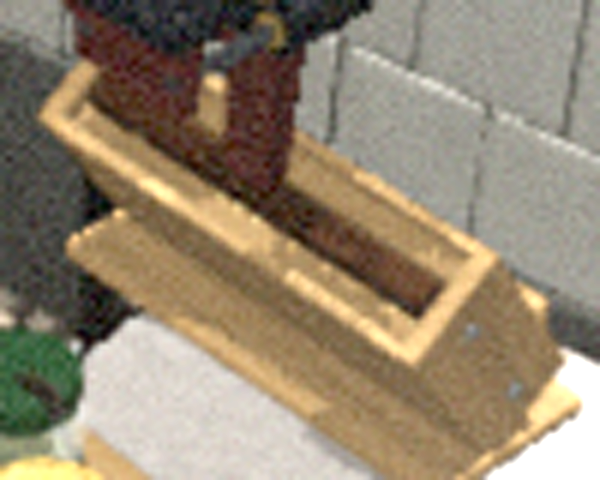

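Fingertip now at (265,195) in the crop, right on the dark bar, with its sides clear of the tray walls. I'll continue along the slot.

Call:
servo_tool([
  [1,[0.1,0.6,-0.8],0],
  [1,[0.2,1.1,-1.6],0],
  [1,[0.2,1.1,-1.6],0],
])

```text
t: 6.3
ee_pos: [441.8, 182.5, 319.7]
orientation: [-0.226, -3.133, 0.0]
ft_force: [-0.2, 0.3, -0.1]
width: 0.5
grasp_force: 0.0
```

Call:
servo_tool([
  [1,[0.1,0.6,-0.8],0],
  [1,[0.2,1.1,-1.6],0],
  [1,[0.2,1.1,-1.6],0],
])

```text
t: 6.55
ee_pos: [441.9, 183.6, 318.1]
orientation: [-0.226, -3.133, 0.0]
ft_force: [0.1, -0.3, 0.0]
width: 0.3
grasp_force: 0.0
```

Call:
servo_tool([
  [1,[0.1,0.6,-0.8],0],
  [1,[0.2,1.1,-1.6],0],
  [1,[0.2,1.1,-1.6],0],
])

```text
t: 6.8
ee_pos: [442.2, 184.7, 316.6]
orientation: [0.226, 3.133, -0.0]
ft_force: [-1.0, -0.2, 0.6]
width: 0.3
grasp_force: 0.4
```

Call:
servo_tool([
  [1,[0,-0.5,-0.8],0],
  [1,[0,-1,-1.6],0],
  [1,[0,-1,-2.4],0],
  [1,[0,-1,-2.4],0],
])

```text
t: 7.13
ee_pos: [442.5, 184.2, 315.8]
orientation: [0.226, 3.132, 0.003]
ft_force: [-3.7, -0.0, 11.4]
width: 0.4
grasp_force: 5.5
```

Call:
servo_tool([
  [1,[0,-0.5,-0.8],0],
  [1,[0,-1,-1.6],0],
  [1,[0,-1,-2.4],0],
  [1,[0,-1,-2.4],0],
])

```text
t: 7.47
ee_pos: [443.2, 184.5, 314.8]
orientation: [0.226, 3.13, 0.008]
ft_force: [-5.3, 5.8, 17.0]
width: 0.3
grasp_force: 8.8
```

Call:
servo_tool([
  [1,[0.1,0.9,-0.8],0],
  [1,[0.2,1.8,-1.6],0],
  [1,[0.3,2.7,-2.5],0],
  [1,[0.3,2.7,-2.5],0],
])

```text
t: 7.8
ee_pos: [443.7, 186.2, 312.7]
orientation: [0.225, 3.13, 0.004]
ft_force: [-6.3, -1.0, 22.1]
width: 0.4
grasp_force: 10.0
```

Call:
servo_tool([
  [1,[0,0.6,-0.8],0],
  [1,[0,1.1,-1.6],0],
  [1,[0,1.7,-2.5],0],
  [1,[0,1.7,-2.5],0],
])

```text
t: 8.13
ee_pos: [443.9, 188.1, 310.3]
orientation: [0.226, 3.129, 0.005]
ft_force: [-4.2, 0.4, 21.9]
width: 0.2
grasp_force: 10.1
```

Call:
servo_tool([
  [1,[0,0.5,-0.7],0],
  [1,[0,0.9,-1.4],0],
  [1,[0,0.9,-1.4],0],
])

```text
t: 8.38
ee_pos: [444.1, 188.9, 309.2]
orientation: [0.226, 3.129, 0.005]
ft_force: [-6.1, -0.6, 23.5]
width: 0.6
grasp_force: 10.7
```

Call:
servo_tool([
  [1,[0,0.5,-0.7],0],
  [1,[0,0.9,-1.4],0],
  [1,[0,0.9,-1.4],0],
])

```text
t: 8.63
ee_pos: [444.2, 189.0, 309.0]
orientation: [0.225, 3.128, 0.003]
ft_force: [-8.7, -4.8, 33.4]
width: 1.1
grasp_force: 14.2
```

Call:
servo_tool([
  [1,[-0.4,-2.8,4],0],
  [1,[-1,-6,10],0],
  [1,[-1,-9,25],0],
  [1,[-1,-12,45],0],
  [1,[-1,-12,70],0],
  [1,[-1,-12,90],0],
  [0.5,[-1,-12,100],0],
  [0.5,[-1,-12,100],0],
  [0.5,[-1,-12,100],0],
])

```text
t: 9.38
ee_pos: [441.4, 176.8, 403.6]
orientation: [-0.226, -3.133, 0.0]
ft_force: [0.3, -0.7, -0.6]
width: 16.9
grasp_force: 0.0
```

```bash
python3 - <<'E'
from h import *
o,M=tool(); print(o['ee_pos'].round(1),o['ft_force'].round(1),o['width'],o['qpos'].round(2))
s=ctrl.get_image("scene");t=ctrl.get_image("top"); cv2.imwrite("pics/full_s4.png",s); cv2.imwrite("pics/full_t4.png",t)
a=cv2.resize(s[30:170,240:380],None,fx=4,fy=4,interpolation=cv2.INTER_CUBIC); b=cv2.resize(t[190:310,120:180],None,fx=4,fy=4,interpolation=cv2.INTER_CUBIC)
c=np.zeros((560,800,3),np.uint8); c[:560,:560]=a; c[:480,560:800]=b
cv2.imwrite("pics/s4.png",cv2.convertScaleAbs(c,alpha=1.8))
E
```

```text
[441.4 176.8 403.6] [ 0.3 -0.7 -0.6] 16.922977237606403 [ 0.36  0.01  1.71  0.    1.42 -1.07]
```

View pics/s4.png

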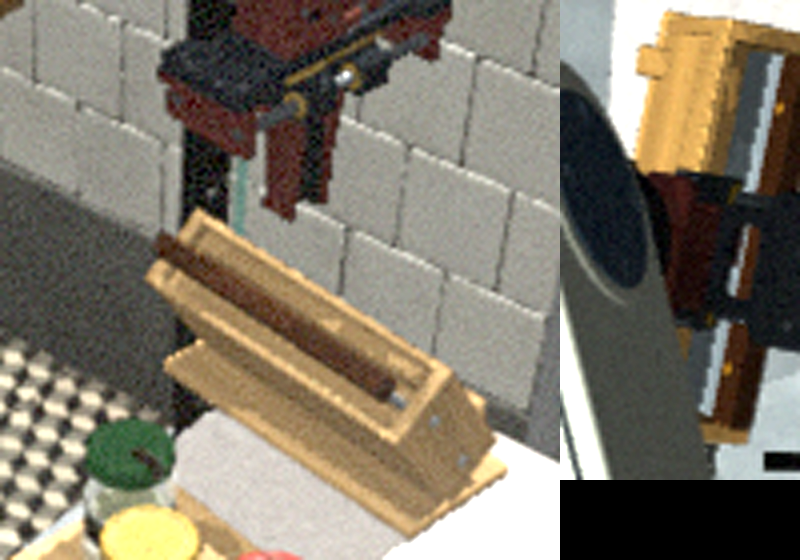

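Sprung out: the bar now stands proud of the holder (crop (165,245) to (390,390)), with the steel blade visible beside it in the top view. Next I check its pose numerically and the tip height offset.

```bash
python3 - <<'E'
from h import *
T=lambda x,y:(np.array([x,y],float)+.5-[560,0])/4-.5+[120,190]
S=lambda x,y:(np.array([x,y],float)+.5)/4-.5+[240,30]
P=np.array([439.3,169.8,345.5])
h=1.425; ex=np.array([np.cos(h),np.sin(h)]); ey=np.array([-ex[1],ex[0]])
print("proj bar",w2px("scene",[P])*1, "seen",S(277.5,317), w2px("scene",[P+np.r_[ey*100,0],P-np.r_[ey*100,0]]),S(165,245),S(390,390))
m=np.array([441.5,184])
print("right edge off",[(px2w("top",T(*p),350)[0,:2]-m)@ex for p in((797,160),(757,400))],"exp -27")
print("left edge off",[(px2w("top",T(*p),341)[0,:2]-m)@ex for p in((750,160),(722,400))],"exp -1.5")
# tips at start in scene and now: project tool points
for p,y in(((246.5,573.7,209.2),1.165),((441.4,176.8,403.6),h)):
  for d in(-14,0,14,28): print(d,w2px("scene",[np.array(p)+[0,0,d]]).round(1))
t=cv2.imread("pics/full_t4.png").astype(int)
for v in(222,228,285,291):
  print(v,[tuple(int(c) for c in p) for p in t[v,156:184]])
E
```

```text
proj bar [[308.84615254 105.83242792]] seen [309.    108.875] [[281.44877607  88.37182669]
 [338.25300133 124.57368443]] [280.875  90.875] [337.125 127.125]
right edge off [np.float64(-29.622595144534102), np.float64(-32.828594137603005)] exp -27
left edge off [np.float64(-2.4980533194452565), np.float64(-12.272085721491964)] exp -1.5
-14 [[331.1  62.7]]
0 [[331.5  58.9]]
14 [[331.9  55.1]]
28 [[332.4  51.2]]
-14 [[312.4  90.2]]
0 [[312.8  85.3]]
14 [[313.2  80.4]]
28 [[313.6  75.5]]
222 [(65, 117, 137), (37, 69, 89), (35, 66, 85), (27, 48, 63), (25, 44, 58), (22, 39, 53), (24, 40, 53), (34, 40, 45), (36, 35, 32), (39, 38, 35), (39, 39, 35), (39, 38, 35), (57, 58, 51), (101, 100, 91), (104, 103, 95), (92, 91, 84), (30, 37, 50), (13, 22, 38), (2, 18, 34), (12, 21, 38), (12, 26, 40), (3, 15, 27), (7, 13, 23), (3, 8, 19), (6, 7, 21), (7, 16, 26), (35, 40, 45), (81, 81, 83)]
228 [(38, 72, 94), (36, 66, 85), (19, 37, 50), (24, 44, 58), (25, 45, 56), (25, 42, 53), (37, 36, 35), (40, 40, 37), (44, 44, 38), (46, 44, 41), (47, 45, 40), (67, 67, 61), (111, 105, 95), (104, 104, 93), (93, 90, 85
[... 339 characters left out ...]
14), (4, 8, 22), (12, 22, 26), (64, 66, 61), (102, 101, 95), (107, 107, 100), (119, 120, 111), (119, 120, 111), (121, 119, 113), (121, 120, 114), (123, 124, 114), (123, 122, 117), (127, 127, 120), (123, 124, 117), (128, 127, 121), (124, 125, 117), (118, 119, 111)]
291 [(102, 101, 90), (94, 94, 86), (66, 68, 72), (9, 19, 37), (12, 20, 38), (13, 18, 38), (13, 22, 38), (12, 17, 32), (7, 14, 24), (4, 12, 18), (5, 11, 19), (9, 11, 21), (32, 36, 36), (94, 95, 91), (117, 116, 109), (116, 116, 110), (112, 112, 104), (113, 112, 106), (115, 113, 106), (115, 114, 105), (112, 113, 103), (115, 113, 107), (115, 114, 106), (115, 114, 105), (115, 114, 107), (115, 116, 107), (114, 115, 108), (113, 114, 106)]
```

```bash
python3 - <<'E'
from h import *
Lf=px2w("top",[(171.6,222),(170.6,228),(159.4,285),(158.5,291)],341)[:,:2]; Rt=px2w("top",[(181.8,222),(180.8,228),(169.7,285),(168.2,291)],350)[:,:2]
print(Lf.round(1),Rt.round(1))
for E in(Lf,Rt):
    a,b=np.polyfit(E[:,0],E[:,1],1); print("heading x",np.arctan(a)+np.pi/2, "y at 440",a*440+b)
E
```

```text
[[497.1 166.9]
 [484.2 168.4]
 [362.2 186.7]
 [349.5 188. ]] [[497.4 142.7]
 [484.6 144.3]
 [363.9 162.3]
 [351.3 164.9]]
heading x 1.4260852459544953 y at 440 175.05507853670147
heading x 1.421083927642777 y at 440 151.21564347002027
```

Call:
servo_tool([
  [0.55,[-0.5,-5,-5],0],
  [0.55,[-1.4,-14,-15],0],
  [0.55,[-1.4,-14,-30],0],
  [0.55,[-1.4,-14,-45],0],
  [0.55,[-1.4,-14,-58],0],
  [0.55,[-1.4,-14,-62],0],
  [0.55,[-1.4,-14,-62],0],
])

```text
t: 10.07
ee_pos: [439.0, 161.9, 340.0]
orientation: [-0.226, -3.13, 0.003]
ft_force: [0.4, 0.1, -0.1]
width: 39.6
grasp_force: 0.0
```

```bash
python3 - <<'E'
from h import *
o,M=tool(); print(o['ee_pos'].round(1),o['ft_force'].round(1),o['width'].round(1))
s=ctrl.get_image("scene");t=ctrl.get_image("top"); cv2.imwrite("pics/full_s5.png",s); cv2.imwrite("pics/full_t5.png",t)
a=cv2.resize(s[50:145,265:365],None,fx=6,fy=6,interpolation=cv2.INTER_CUBIC)
cv2.imwrite("pics/s5.png",cv2.convertScaleAbs(a,alpha=2))
E
```

```text
Traceback (most recent call last):
AttributeError: 'float' object has no attribute 'round'
```

```bash
python3 - <<'E'
from h import *
o,M=tool(); print(o['ee_pos'].round(1),o['ft_force'].round(1),o['width'])
s=ctrl.get_image("scene");t=ctrl.get_image("top"); cv2.imwrite("pics/full_s5.png",s); cv2.imwrite("pics/full_t5.png",t)
a=cv2.resize(s[50:145,265:365],None,fx=6,fy=6,interpolation=cv2.INTER_CUBIC)
cv2.imwrite("pics/s5.png",cv2.convertScaleAbs(a,alpha=2))
E
```

```text
[439.  161.9 340. ] [ 0.4  0.1 -0.1] 39.63905393728225
```

View pics/s5.png

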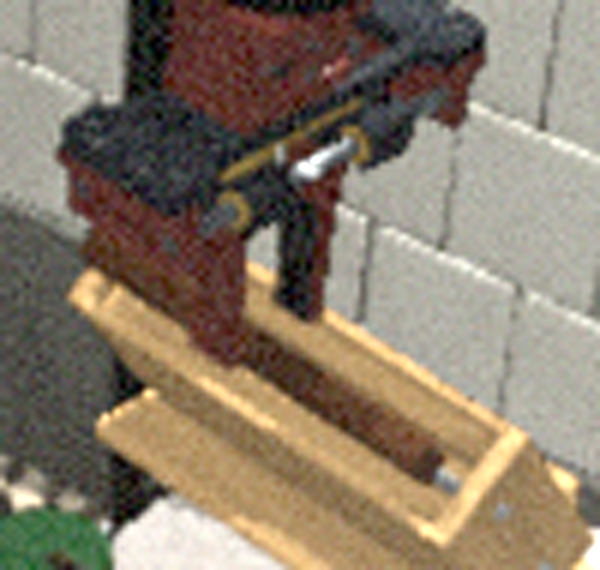

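Near finger at (225,360) in front of the bar and far finger at (300,315) behind it, so the bar lies between them. Lower and close.

Call:
servo_tool([
  [0.55,[0.5,0.5,-6],0],
  [0.55,[0.5,1,-12],0],
  [0.55,[0.5,1,-17],0],
  [0.55,[0.5,1,-18],0],
  [0.55,[0.5,1,-18],0],
])

```text
t: 10.58
ee_pos: [440.3, 163.8, 323.6]
orientation: [-0.226, -3.133, 0.001]
ft_force: [0.2, 0.2, 0.4]
width: 39.2
grasp_force: 0.0
```

Call:
servo_tool([
  [0.6,[0,0,-1],0],
  [0.65,[0,0,-1],0],
  [0.7,[0,0,-1],0],
  [0.8,[0,0,-1],0],
  [0.9,[0,0,-1],0],
  [0.95,[0,0,-1],0],
  [1,[0,0,-1],0],
  [1,[0,0,-1],0],
])

```text
t: 11.25
ee_pos: [440.7, 164.1, 323.3]
orientation: [0.226, 3.133, 0.001]
ft_force: [0.4, 3.0, 0.5]
width: 24.4
grasp_force: 30.0
```

Call:
servo_tool([
  [1,[-0.3,-1.7,2.5],0],
  [1,[-0.7,-4.5,6.6],0],
  [1,[-1.3,-8.5,12.3],0],
  [1,[-1.9,-12.5,18],0],
  [1,[-2.5,-17,24.6],0],
  [1,[-2.5,-17,24.6],0],
])

```text
t: 11.75
ee_pos: [438.5, 145.9, 349.3]
orientation: [0.227, 3.131, -0.0]
ft_force: [0.1, 0.4, -1.4]
width: 24.3
grasp_force: 30.0
```

Call:
servo_tool([
  [1,[-0.7,-4.5,6.6],0],
  [1,[-1.5,-10,14.5],0],
  [1,[-2.3,-15.5,22.4],0],
  [1,[-3.2,-21.5,31],0],
  [1,[-4,-27,39],0],
  [1,[-4.6,-31.2,45],0],
  [1,[-4.6,-31.2,48],0],
  [1,[-4.6,-31.2,55],0],
  [1,[-4.6,-31.2,55],0],
])

```text
t: 12.5
ee_pos: [434.0, 115.8, 404.0]
orientation: [0.226, 3.132, 0.001]
ft_force: [-0.3, -0.5, -1.7]
width: 24.4
grasp_force: 30.0
```

```bash
python3 - <<'E'
from h import *
o,M=tool(); print(o['ee_pos'].round(1),o['ft_force'].round(1),o['moment'].round(2),o['width'],M.round(3).tolist())
s=ctrl.get_image("scene");t=ctrl.get_image("top"); cv2.imwrite("pics/full_s6.png",s); cv2.imwrite("pics/full_t6.png",t)
a=cv2.resize(s[30:180,215:365],None,fx=3.2,fy=3.2,interpolation=cv2.INTER_CUBIC); b=cv2.resize(t[190:290,150:250],None,fx=3.1,fy=3.1,interpolation=cv2.INTER_CUBIC)
c=np.zeros((480,790,3),np.uint8); c[:480,:480]=a; c[:310,480:790]=b
cv2.imwrite("pics/s6.png",cv2.convertScaleAbs(c,alpha=1.8))
E
```

```text
[434.  115.8 404. ] [-0.3 -0.5 -1.7] [-0.06  0.   -0.  ] 24.408697895658946 [[-0.99, 0.144, 0.002], [0.144, 0.99, 0.001], [-0.002, 0.001, -1.0]]
```

Call:
servo_tool([
  [1,[2,-10,0],0],
  [1,[6,-35,0],-0.5],
  [1,[12,-68,0],-1],
  [1,[18,-101,0],-1.5],
  [1,[24,-134,0],-2],
  [1,[29,-167,0],-2.6],
  [1,[35,-200,0],-2.6],
  [1,[38,-220,0],-2.6],
  [1,[39.5,-228,0],-2.6],
  [1,[39.5,-228,0],-2.6],
])

```text
t: 13.43
ee_pos: [472.9, -114.0, 402.0]
orientation: [-0.301, -3.126, 0.0]
ft_force: [0.1, -0.3, -1.1]
width: 24.2
grasp_force: 30.0
```

Call:
servo_tool([
  [1,[0,0,-10],0],
  [1,[0,0,-30],0],
  [1,[0,0,-50],0],
  [1,[0,0,-70],0],
  [1,[0,0,-85],0],
  [1,[0,0,-92],0],
  [1,[0,0,-92],0],
])

```text
t: 14.02
ee_pos: [471.7, -110.9, 308.7]
orientation: [-0.294, -3.124, -0.001]
ft_force: [-0.6, -0.3, -2.1]
width: 24.5
grasp_force: 30.0
```

```bash
python3 - <<'E'
from h import *
o,M=tool(); print(o['ee_pos'].round(1),o['ft_force'].round(1),o['moment'].round(2),o['width'],M[:,1].round(3))
s=ctrl.get_image("scene");t=ctrl.get_image("top"); cv2.imwrite("pics/full_s7.png",s); cv2.imwrite("pics/full_t7.png",t)
a=cv2.resize(s[110:270,180:340],None,fx=3,fy=3,interpolation=cv2.INTER_CUBIC); b=cv2.resize(t[170:285,205:310],None,fx=3,fy=3,interpolation=cv2.INTER_CUBIC)
c=np.zeros((480,795,3),np.uint8); c[:480,:480]=a; c[:345,480:795]=b
cv2.imwrite("pics/s7.png",cv2.convertScaleAbs(c,alpha=1.8))
E
```

```text
[ 471.7 -110.9  308.7] [-0.6 -0.3 -2.1] [ 0.01 -0.01 -0.01] 24.47864873560327 [0.187 0.982 0.   ]
```

View pics/s7.png

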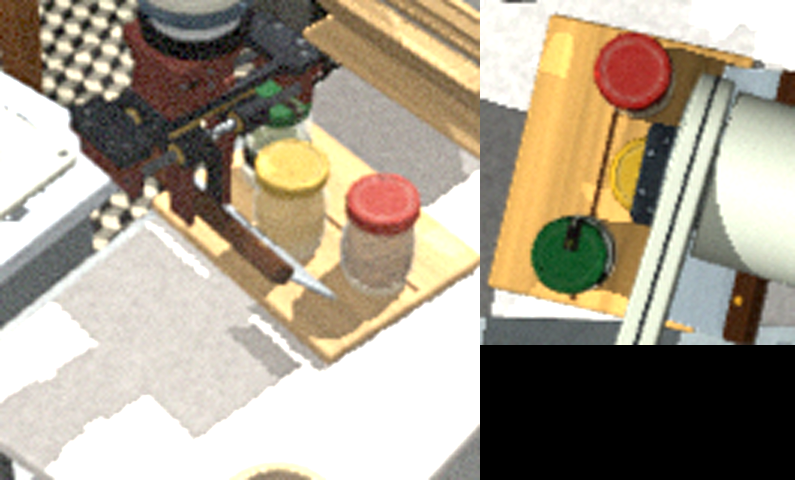

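Scraper held leaning, edge ahead: bar end at (280,270) and blade tip at (332,298) in the left panel. The edge is over the board's near strip, short of the jars; the arm hides part of the top view.

```bash
python3 - <<'E'
from h import *
t=cv2.imread("pics/full_t7.png").astype(int); s=cv2.imread("pics/full_s7.png").astype(int)
for v in(193,195,197,199): print(v,[(u,int(t[v,u,2]-t[v,u,0]),int(t[v,u].sum()//3)) for u in range(280,310,1)])
for v in(276,278,280): print(v,[(u,int(t[v,u,2]-t[v,u,0]),int(t[v,u].sum()//3)) for u in range(264,298,1)])
o,M=tool(); p=o['ee_pos']; ex=M[:,1]*[1,1,0]; a=M[:,0]*[1,1,0]; 
from scipy.optimize import fsolve
a=-a if a[0]<0 else a
for n,uv in(("blade tip",(291.3,208.7)),("bar end top",(0,0))):
    if uv[0]:
        f=lambda x:(w2px("scene",[p+a*100+ex*x[0]+[0,0,x[1]]])[0]-uv); x=fsolve(f,[46,-60]); print(n,x, "edge z",p[2]+x[1])
print(a,ex)
E
```

```text
193 [(280, 31, 34), (281, 31, 41), (282, 33, 43), (283, 32, 41), (284, 32, 38), (285, 29, 43), (286, 10, 66), (287, -11, 93), (288, -9, 90), (289, -9, 90), (290, -10, 92), (291, -12, 91), (292, -15, 95), (293, -13, 96), (294, -14, 102), (295, -13, 108), (296, -12, 104), (297, -9, 105), (298, -13, 116), (299, -9, 107), (300, -4, 99), (301, -5, 96), (302, -2, 105), (303, -3, 105), (304, -1, 108), (305, 7, 97), (306, 13, 59), (307, 11, 75), (308, 10, 114), (309, 8, 108)]
195 [(280, 3, 56), (281, 3, 54), (282, 5, 50), (283, 11, 38), (284, 11, 23), (285, 8, 51), (286, -10, 105), (287, -10, 86), (288, -11, 91), (289, -8, 91), (290, -12, 94), (291, -13, 98), (292, -11, 96), (293, -10, 100), (294, -12, 97), (295, -11, 99), (296, -15, 99), (297, -13, 99), (298, -10, 99), (299, -10, 99), (300, -9, 100), (301, -15, 98), (302, -10, 96), (303, -13, 95), (304, -7, 85), (305, 21, 32), (306, 27, 27), (307, 29, 20), (308, 27, 20), (309, 30, 23)]
197 [(280, 6, 76), (281, 4, 73), (282, 0, 64), (283, 1, 21), (284, -1, 36), (285, 3, 63), (286, 5, 58), (287, 3, 57), (288, 3, 53), (289, -2, 55), (290, -9, 
[... 1796 characters left out ...]
95, 19, 15), (296, 23, 16), (297, 12, 31)]
280 [(264, 8, 87), (265, 0, 44), (266, -3, 55), (267, -3, 58), (268, -5, 58), (269, -4, 56), (270, -2, 55), (271, 5, 55), (272, 17, 80), (273, 38, 85), (274, 59, 94), (275, 53, 92), (276, 10, 87), (277, -9, 108), (278, -7, 100), (279, -10, 98), (280, -12, 101), (281, -11, 99), (282, -13, 100), (283, -13, 102), (284, -16, 97), (285, -8, 88), (286, 23, 32), (287, 31, 20), (288, 29, 22), (289, 27, 24), (290, 29, 18), (291, 28, 21), (292, 31, 24), (293, 22, 17), (294, 20, 13), (295, 15, 17), (296, 19, 21), (297, 3, 55)]
blade tip [ 48.45654274 -37.92689779] edge z 273.0850487584994
[ 0.98233207 -0.18714599  0.        ] [0.18714597 0.98233211 0.        ]
```

Call:
servo_tool([
  [1,[-0.5,-2.5,-5],0],
  [1,[-1,-5,-12],0],
  [1,[-1,-5,-19],0],
  [1,[-1,-5,-23],0],
  [1,[-1,-5,-24],0],
  [1,[-1,-5,-24],0],
])

```text
t: 14.62
ee_pos: [471.7, -117.4, 286.2]
orientation: [-0.297, -3.127, -0.0]
ft_force: [-0.0, 0.3, -3.2]
width: 24.7
grasp_force: 30.0
```

Call:
servo_tool([
  [1,[0,0,-1.5],0],
  [1,[0,0,-3],0],
  [1,[0,0,-4],0],
  [1,[0,0,-4],0],
])

```text
t: 14.95
ee_pos: [471.9, -117.3, 282.6]
orientation: [-0.297, -3.127, -0.0]
ft_force: [-0.7, 1.2, -1.9]
width: 24.5
grasp_force: 30.0
```

```bash
python3 - <<'E'
from h import *
from scipy.optimize import fsolve
o,M=tool(); print(o['ee_pos'].round(1),o['ft_force'].round(1),o['moment'].round(2),o['width'])
# earlier view: edge from top at trial heights vs TCP then
p=np.array([471.7,-110.9]); ex=np.array([.187,.982])
for z in(261,266,271): print(z,[(px2w("top",q,z)[0,:2]-p)@ex for q in((286,193),(271,277))],[ (px2w("top",q,z)[0,:2]-p)@[.982,-.187] for q in((286,193),(271,277))])
s=ctrl.get_image("scene"); cv2.imwrite("pics/full_s8.png",s)
E
```

```text
[ 471.9 -117.3  282.6] [-0.7  1.2 -1.9] [ 0.01  0.03 -0.02] 24.54483028909688
261 [np.float64(52.45021593298071), np.float64(44.36729923957303)] [np.float64(95.78913342476048), np.float64(-101.91427926185308)]
266 [np.float64(52.351967257473746), np.float64(44.30908110160733)] [np.float64(95.24066615539465), np.float64(-101.48362300640932)]
271 [np.float64(52.25371858196677), np.float64(44.25086296364165)] [np.float64(94.69219888602879), np.float64(-101.05296675096544)]
```

Call:
servo_tool([
  [1,[0,0,-1.5],0],
  [1,[0,0,-3],0],
  [1,[0,0,-4],0],
  [1,[0,0,-4],0],
])

```text
t: 15.33
ee_pos: [471.8, -117.3, 278.4]
orientation: [-0.297, -3.127, -0.0]
ft_force: [-0.3, 0.3, -1.7]
width: 24.4
grasp_force: 30.0
```

Call:
servo_tool([
  [1,[0,0,-1.5],0],
  [1,[0,0,-3],0],
  [1,[0,0,-4],0],
  [1,[0,0,-4],0],
])

```text
t: 15.67
ee_pos: [471.8, -117.3, 274.4]
orientation: [-0.297, -3.127, -0.0]
ft_force: [1.1, 0.3, -2.8]
width: 24.3
grasp_force: 30.0
```

Call:
servo_tool([
  [1,[0,0,-1],0],
  [1,[0,0,-2],0],
  [1,[0,0,-3],0],
  [1,[0,0,-3],0],
])

```text
t: 16.0
ee_pos: [472.3, -118.1, 272.7]
orientation: [0.297, 3.126, -0.002]
ft_force: [-3.6, -3.3, 8.0]
width: 24.8
grasp_force: 30.0
```

Call:
servo_tool([
  [1,[0,0,-1],0],
  [1,[0,0,-2],0],
  [1,[0,0,-3],0],
  [1,[0,0,-3],0],
])

```text
t: 16.33
ee_pos: [472.9, -119.0, 270.8]
orientation: [0.297, 3.124, -0.005]
ft_force: [-4.8, -6.7, 13.1]
width: 24.7
grasp_force: 30.0
```

Call:
servo_tool([
  [1,[0,0,4],0],
  [1,[0,0,7],0],
  [1,[0,0,7],0],
  [1,[0,0,7],0],
])

```text
t: 16.67
ee_pos: [471.9, -117.2, 275.5]
orientation: [-0.297, -3.127, -0.0]
ft_force: [-0.2, 0.0, -2.3]
width: 24.6
grasp_force: 30.0
```

```bash
cat > jars.py <<'E'
from h import *
def jars(t,lp=np.array([498,16.8]),h=1.378):
    ex=np.array([np.cos(h),np.sin(h)]); ey=np.array([-ex[1],ex[0]])
    hs=cv2.cvtColor(t,cv2.COLOR_BGR2HSV)
    for c,(lo,hi) in dict(yellow=((22,150,70),(32,255,255)),green=((45,80,30),(85,255,255)),red=((0,150,60),(6,255,255))).items():
        m=cv2.inRange(hs,lo,hi); k=np.zeros_like(m); k[160:290,185:310]=255; m&=k
        cs=cv2.findContours(m,0,2)[0]
        if not cs: continue
        q=cv2.convexHull(max(cs,key=cv2.contourArea)); (x,y),r=cv2.minEnclosingCircle(q)
        P=px2w("top",[x,y],314)[0,:2]; d=P-lp; print(c,round(r,1),P.round(1),"line x,y",round(d@ex,1),round(d@ey,1))
if __name__=="__main__":
    o,M=tool(); print(o['t'],o['ee_pos'].round(1),o['ft_force'].round(1),o['width'],M[:,1].round(3))
    t=ctrl.get_image("top"); cv2.imwrite("pics/jt_%d.png"%int(o['t']*100),t); jars(t)
E
python3 jars.py; python3 - <<'E'
from jars import *
jars(cv2.imread("pics/top0.png"))
s=ctrl.get_image("scene"); cv2.imwrite("pics/full_s9.png",s)
d=np.abs(s.astype(int)-cv2.imread("pics/scene0.png")).sum(2)
# blade tip near end: rightmost changed pixels cluster
m=(d>60).astype(np.uint8)*255; m[:, :250]=0; m=cv2.morphologyEx(m,cv2.MORPH_OPEN,np.ones((2,2),np.uint8))
n,l,st,ce=cv2.connectedComponentsWithStats(m); print([(st[i].tolist()) for i in range(1,n) if st[i][4]>30])
for v in range(198,226,3): print(v,[int(x) for x in s[v,262:304].sum(1)//3])
E
```

```text
16.6667 [ 471.9 -117.2  275.5] [-0.2  0.  -2.3] 24.64101687605662 [0.188 0.982 0.   ]
yellow 12.9 [489.8 -23.3] line x,y -41.0 0.4
green 12.7 [430.8  32. ] line x,y 2.0 68.9
red 12.8 [566.9  -9.8] line x,y -12.9 -72.7
yellow 12.9 [489.5 -23.7] line x,y -41.4 0.5
green 12.7 [430.8  32. ] line x,y 2.0 68.9
red 12.8 [566.6  -9.6] line x,y -12.8 -72.4
[[332, 0, 20, 8, 80], [311, 3, 55, 59, 1447], [251, 18, 31, 54, 440], [251, 46, 74, 207, 3661], [287, 95, 57, 42, 529], [322, 158, 10, 10, 50]]
198 [113, 89, 72, 70, 74, 91, 89, 86, 91, 92, 96, 88, 77, 70, 72, 77, 73, 77, 64, 69, 108, 124, 133, 133, 136, 133, 129, 134, 130, 103, 79, 75, 84, 78, 65, 73, 76, 77, 75, 76, 70, 72]
201 [49, 51, 75, 110, 121, 124, 88, 72, 75, 83, 87, 89, 87, 84, 77, 78, 76, 108, 129, 129, 123, 123, 123, 129, 129, 109, 84, 77, 69, 78, 75, 74, 82, 86, 81, 72, 71, 68, 72, 71, 76, 72]
204 [46, 42, 45, 55, 60, 73, 98, 124, 133, 132, 123, 120, 117, 114, 124, 130, 128, 134, 132, 128, 130, 131, 103, 76, 70, 66, 73, 73, 80, 82, 77, 70, 75, 76, 79, 87, 97, 93, 77, 74, 75, 75]
207 [42, 46, 48, 42, 48, 51, 46, 51, 57, 76, 113
[... 522 characters left out ...]
, 96, 92, 94, 80, 58, 65, 74, 78, 73, 73, 79, 75, 89, 102, 114, 130, 138, 129, 123, 96, 74, 75, 72, 72, 78, 74, 76, 68, 73, 67, 75, 76, 70, 79, 79, 79]
219 [93, 97, 96, 94, 90, 96, 93, 100, 101, 99, 100, 97, 94, 80, 74, 78, 79, 78, 84, 83, 78, 73, 73, 74, 67, 70, 88, 77, 76, 77, 75, 70, 73, 73, 76, 72, 73, 106, 121, 122, 123, 116]
222 [97, 96, 98, 92, 98, 96, 98, 99, 96, 92, 94, 94, 93, 94, 94, 94, 82, 75, 73, 75, 86, 80, 80, 79, 70, 80, 79, 75, 73, 75, 68, 79, 116, 119, 129, 130, 123, 110, 86, 78, 69, 69]
225 [95, 96, 99, 97, 97, 98, 99, 97, 98, 96, 94, 99, 98, 101, 97, 100, 96, 103, 92, 89, 79, 74, 75, 86, 108, 131, 134, 131, 146, 145, 137, 131, 113, 97, 83, 70, 78, 91, 103, 149, 182, 172]
```

Call:
servo_tool([
  [1,[0.5,2.5,0],0],
  [1,[1.3,6.9,0],0],
  [1,[2.3,11.8,0],0],
  [1,[3.3,16.7,0],0],
  [1,[4.2,21.6,0],0],
  [1,[5.2,26.5,0],0],
  [1,[6.1,31.4,0],0],
  [1,[7,36,0],0],
  [1,[7,36,0],0],
])

```text
t: 17.52
ee_pos: [479.2, -80.4, 275.7]
orientation: [0.296, 3.128, 0.001]
ft_force: [-1.3, -0.1, -3.0]
width: 24.4
grasp_force: 30.0
```

Call:
servo_tool([
  [1,[0.8,4,0],0],
  [1,[1.7,8.8,0],0],
  [1,[2.6,13.5,0],0],
  [1,[3.6,18.3,0],0],
  [1,[4.5,23,0],0],
  [1,[5.4,27.5,0],0],
  [1,[6.2,31.4,0],0],
  [1,[6.6,33.4,0],0],
  [1,[6.6,33.4,0],0],
])

```text
t: 18.27
ee_pos: [485.6, -47.4, 275.5]
orientation: [-0.296, -3.127, -0.001]
ft_force: [0.2, -1.5, -3.0]
width: 24.7
grasp_force: 30.0
```

```bash
python3 jars.py
```

```text
18.2667 [485.6 -47.4 275.5] [ 0.2 -1.5 -3. ] 24.66447112582868 [0.188 0.982 0.   ]
yellow 3.5 [634.1  82.4] line x,y 90.4 -121.0
green 6.3 [427.7  26.4] line x,y -4.1 70.9
red 12.4 [570.7  17.9] line x,y 15.0 -71.1
```

Call:
servo_tool([
  [1,[0.6,3,0],0],
  [1,[1.2,6.3,0],0],
  [1,[1.9,9.6,0],0],
  [1,[2.4,12.4,0],0],
  [1,[2.8,14.4,0],0],
  [1,[3,15.4,0],0],
  [1,[3,15.4,0],0],
  [1,[3,15.4,0],0],
])

```text
t: 18.98
ee_pos: [488.5, -32.3, 275.6]
orientation: [-0.297, -3.127, -0.001]
ft_force: [-0.3, -1.5, -3.9]
width: 24.6
grasp_force: 30.0
```

```bash
python3 jars.py
```

```text
18.9833 [488.5 -32.3 275.6] [-0.3 -1.5 -3.9] 24.605319705412853 [0.188 0.982 0.   ]
yellow 7.2 [635.6  94.3] line x,y 102.4 -120.2
green 7.4 [428.3  42.9] line x,y 12.3 73.5
red 12.4 [572.7  33.5] line x,y 30.7 -70.2
```

Call:
servo_tool([
  [1,[-1,-5,0],0],
  [1,[-3,-15,1],0],
  [1,[-6,-28,3],0],
  [1,[-10,-42,6],0],
  [1,[-16,-57,8],0],
  [1,[-23,-72,8],0],
  [1,[-31,-87,8],0],
  [1,[-38,-100,8],0],
  [1,[-41,-105.5,8],0],
  [1,[-41,-105.5,8],0],
])

```text
t: 19.87
ee_pos: [447.1, -139.3, 284.0]
orientation: [0.301, 3.127, 0.0]
ft_force: [-0.5, -0.8, -2.5]
width: 24.7
grasp_force: 30.0
```

```bash
python3 jars.py; python3 - <<'E'
from h import *
import glob
t=cv2.imread(sorted(glob.glob("pics/jt_*.png"),key=lambda f:int(f[8:-4]))[-1]).astype(int)
for v in range(196,276,3):
    row=t[v,232:268].sum(1).astype(float); i=row.argmin(); w=np.clip(np.median(row)-row-40,0,None)[max(0,i-2):i+3]; u=232+(w*np.arange(max(0,i-2),i-2+len(w) if i>=2 else len(w))).sum()/max(w.sum(),1)
    print(v,round(u,1),px2w("top",[u,v],229)[0,:2].round(1),int(row.min()),int(np.median(row)))
s=ctrl.get_image("scene"); cv2.imwrite("pics/full_s10.png",s)
E
```

```text
19.8667 [ 447.1 -139.3  284. ] [-0.5 -0.8 -2.5] 24.66790565123651 [0.19  0.982 0.   ]
yellow 12.8 [504.5  47.4] line x,y 31.2 -0.5
green 12.7 [438.8  63. ] line x,y 34.0 67.0
red 12.6 [572.4  34. ] line x,y 31.1 -69.7
196 252.3 [569.6   3.7] 40 140
199 245.7 [561.9  19.5] 37 128
202 241.6 [554.4  29. ] 46 123
205 250.3 [547.7   7.8] 44 139
208 249.4 [540.4   9.7] 51 155
211 238.4 [532.4  36. ] 106 258
214 248.2 [525.9  12.1] 32 139
217 247.5 [518.6  13.7] 56 132
220 247.0 [511.3  14.5] 58 131
223 246.2 [504.1  16.1] 31 130
226 245.5 [496.8  17.6] 52 133
229 244.9 [489.6  18.7] 54 130
232 244.3 [482.3  20. ] 44 132
235 243.4 [475.1  22. ] 36 134
238 242.9 [467.9  23. ] 111 286
241 242.0 [460.6  24.7] 27 154
244 241.5 [453.4  25.8] 44 153
247 240.8 [446.2  27.1] 56 184
250 240.0 [439.   28.7] 42 187
253 239.5 [431.8  29.8] 56 186
256 238.7 [424.6  31.5] 48 192
259 237.8 [417.4  33.2] 30 193
262 236.9 [410.2  35.2] 39 197
265 236.2 [403.1  36.7] 124 344
268 235.8 [395.9  37.2] 124 355
271 233.4 [388.6  42.8] 303 355
274 246.0 [382.5  12.5] 303 369
```

```bash
python3 - <<'E'
from h import *
import glob
f=sorted(glob.glob("pics/jt_*.png"),key=lambda f:int(f[8:-4]))[-1]; t=cv2.imread(f); s=cv2.imread("pics/full_s10.png")
ex=np.array([np.cos(1.3827),np.sin(1.3827)])
for img,n in((t,"top"),(cv2.imread("pics/top0.png"),"top"),(s,"scene")):
  hs=cv2.cvtColor(cv2.GaussianBlur(img,(3,3),0),cv2.COLOR_BGR2HSV)
  for c,(lo,hi) in dict(yellow=((20,130,50),(34,255,255)),green=((45,60,15),(90,255,255)),red=((0,130,40),(7,255,255))).items():
    m=cv2.inRange(hs,lo,hi); k=np.zeros_like(m); 
    if n=="top": k[160:290,195:300]=255
    else: k[120:215,230:335]=255
    m&=k; m=cv2.morphologyEx(m,cv2.MORPH_OPEN,np.ones((3,3))); m=cv2.morphologyEx(m,cv2.MORPH_CLOSE,np.ones((9,9)))
    cs=cv2.findContours(m,0,1)[0]
    if not cs: continue
    q=max(cs,key=cv2.contourArea); M=cv2.moments(q); ce=(M['m10']/M['m00'],M['m01']/M['m00']); x,y,w,h=cv2.boundingRect(q)
    print(n,c,"cent",np.round(ce,1),"bbox",x,y,w,h,"ell",np.round(cv2.fitEllipse(q)[0],1),[ round(float((px2w(n,e,314)[0,:2]-[498,17.5])@ex),1) for e in (ce,(x+w/2-.5,y+h/2-.5),cv2.fitEllipse(q)[0])])
print(t[236:262:2,214:242,1].tolist())
E
```

```text
top yellow cent [229.3 221.1] bbox 216 208 27 27 ell [229.3 221.1] [29.4, 30.0, 29.4]
top green cent [220.8 250.9] bbox 208 239 26 24 ell [220.8 250.8] [32.8, 33.7, 32.8]
top red cent [236.6 190.8] bbox 224 179 26 25 ell [236.6 190.8] [28.6, 28.6, 28.5]
top yellow cent [260.9 228.4] bbox 248 215 27 27 ell [260.9 228.4] [-42.4, -42.5, -42.4]
top green cent [234.8 254.8] bbox 223 243 25 25 ell [234.8 254.8] [0.9, 0.4, 0.9]
top red cent [255.7 193.6] bbox 243 181 26 26 ell [255.7 193.6] [-14.4, -13.8, -14.4]
scene yellow cent [299.3 154.8] bbox 289 146 20 17 ell [299.3 154.7] [21.2, 21.5, 21.2]
scene green cent [281.9 137.7] bbox 271 129 23 19 ell [281.9 137.8] [30.3, 29.8, 30.2]
scene red cent [319.1 170.4] bbox 309 162 21 17 ell [319.1 170.3] [20.1, 20.8, 20.3]
[[94, 106, 106, 112, 115, 114, 110, 108, 111, 112, 112, 107, 105, 102, 99, 98, 100, 99, 95, 95, 100, 102, 103, 102, 99, 89, 57, 58], [110, 107, 107, 105, 99, 74, 54, 44, 49, 54, 75, 83, 50, 47, 38, 46, 59, 92, 92, 92, 94, 101, 101, 98, 97, 99, 106, 101], [51, 39, 39, 49, 47, 50, 49, 49, 39, 38, 27, 16, 5, 16, 39, 67, 50, 41, 53
[... 472 characters left out ...]
3, 49, 41, 19, 15], [47, 48, 48, 44, 47, 48, 49, 49, 44, 39, 50, 46, 49, 50, 51, 47, 51, 49, 42, 34, 59, 70, 19, 36, 46, 31, 15, 30], [45, 46, 48, 45, 50, 45, 47, 49, 47, 48, 46, 46, 46, 47, 48, 51, 49, 51, 41, 20, 40, 66, 22, 42, 45, 16, 21, 45], [44, 48, 48, 50, 50, 49, 45, 48, 45, 47, 47, 48, 47, 49, 50, 49, 46, 45, 35, 40, 81, 53, 31, 60, 30, 15, 23, 44], [45, 46, 47, 45, 44, 49, 51, 48, 47, 46, 49, 50, 52, 50, 49, 49, 45, 39, 39, 70, 59, 39, 72, 44, 18, 18, 33, 49], [46, 50, 47, 47, 49, 47, 49, 42, 46, 50, 46, 50, 53, 53, 45, 48, 41, 19, 14, 18, 33, 71, 46, 38, 6, 24, 49, 64], [49, 50, 53, 52, 45, 50, 49, 52, 52, 51, 51, 51, 45, 41, 38, 23, 9, 9, 27, 47, 49, 46, 41, 24, 13, 43, 63, 69]]
```

```bash
python3 - <<'E'
from h import *
ex=np.array([np.cos(1.3827),np.sin(1.3827)]); f=lambda n,e,z=314: (px2w(n,e,z)[0,:2]-[498,17.5])@ex
for n,c in(("yellow",(298.5,153)),("red",(319,169)),("green",(282,136))): print(n,round(f("scene",c),1))
# predicted scene px of lid centres if at x=31 (y from top)
ey=np.array([-ex[1],ex[0]])
for y in(-69.7,-.5,67): P=np.r_[np.array([498,17.5])+31*ex+y*ey,314]; print(y,w2px("scene",[P]).round(1),w2px("top",[P]).round(1))
s=cv2.imread("pics/full_s10.png"); t=cv2.imread("pics/jt_1986.png")
if t is None: import glob; t=cv2.imread(sorted(glob.glob("pics/jt_*.png"),key=lambda f:int(f[8:-4]))[-1])
# lid outline by gradient along top-image row through each centre
for nm,v,u in(("yellow",221,229),("green",251,221),("red",191,236.6)):
    print(nm,v,[tuple(map(int,p)) for p in t[v,int(u)-17:int(u)-9]],[tuple(map(int,p)) for p in t[v,int(u)+9:int(u)+17]])
E
```

```text
yellow 23.9
red 23.1
green 34.8
-69.7 [[319.9 166.4]] [[235.5 190.4]]
-0.5 [[299.9 151.1]] [[228.6 220.9]]
67 [[281.3 137. ]] [[221.7 250.8]]
yellow 221 [(56, 57, 57), (58, 58, 60), (59, 61, 61), (57, 64, 67), (36, 80, 97), (34, 126, 158), (33, 104, 126), (37, 87, 103)] [(33, 106, 130), (35, 111, 136), (24, 92, 112), (16, 75, 96), (7, 38, 50), (18, 39, 48), (29, 44, 51), (30, 44, 57)]
green 251 [(61, 62, 64), (61, 62, 62), (59, 62, 60), (57, 62, 60), (42, 51, 39), (25, 50, 13), (24, 49, 15), (25, 50, 17)] [(25, 48, 20), (18, 47, 10), (19, 43, 11), (7, 20, 3), (30, 39, 32), (65, 74, 70), (14, 16, 19), (32, 40, 45)]
red 191 [(135, 140, 139), (139, 142, 145), (140, 143, 144), (135, 141, 141), (126, 131, 143), (41, 47, 130), (34, 42, 124), (44, 49, 109)] [(36, 41, 101), (39, 45, 100), (23, 31, 92), (19, 23, 83), (14, 20, 44), (36, 46, 57), (43, 57, 64), (26, 44, 57)]
```

Jars at 29.5 (red), 30.4 (yellow) and 33.7 mm (green) against the 31 mm target. A small corrective push with 1.5° of yaw should straighten the row without touching green.

Call:
servo_tool([
  [1,[3,8,0],0.5],
  [1,[10,24,0],1],
  [1,[17,40,0],1.5],
  [1,[24,56,0],1.5],
  [1,[30,70,-2],1.5],
  [1,[35,82,-5],1.5],
  [1,[38,92,-8],1.5],
  [1,[39.5,98,-8],1.5],
  [1,[40.3,102,-8],1.5],
  [1,[40.8,104.5,-8],1.5],
])

```text
t: 20.8
ee_pos: [488.4, -33.1, 275.7]
orientation: [-0.255, -3.131, 0.001]
ft_force: [0.6, -1.4, -2.1]
width: 24.6
grasp_force: 30.0
```

Call:
servo_tool([
  [1,[0.2,1,0],0],
  [1,[0.4,2,0],0],
  [1,[0.4,2,0],0],
  [1,[0.4,2,0],0],
])

```text
t: 21.13
ee_pos: [488.7, -32.1, 275.7]
orientation: [0.257, 3.131, -0.0]
ft_force: [-0.1, -1.6, -1.8]
width: 24.7
grasp_force: 30.0
```

Call:
servo_tool([
  [1,[-1,-5,0],0],
  [1,[-3,-15,1],0],
  [1,[-6,-28,3],0],
  [1,[-10,-42,6],0],
  [1,[-16,-57,8],-0.5],
  [1,[-23,-72,8],-1],
  [1,[-31,-87,8],-1.5],
  [1,[-38,-100,8],-1.5],
  [1,[-41,-106.5,8],-1.5],
  [1,[-41,-106.5,8],-1.5],
])

```text
t: 21.97
ee_pos: [447.2, -139.5, 283.9]
orientation: [0.3, 3.127, -0.0]
ft_force: [0.1, -0.4, -1.8]
width: 24.1
grasp_force: 30.0
```

```bash
python3 jars.py; python3 - <<'E'
from h import *
import glob
t=cv2.imread(max(glob.glob("pics/jt_*.png"),key=lambda f:int(f[8:-4])))
print([(u,int(t[160,u].sum()//3)) for u in range(330,400,4)])
print("ring",px2w("top",(357,163),225).round(0),"riser right",px2w("top",(381,210),215).round(0),px2w("top",[(250,140),(250,277)],215).round(0).tolist())
E
```

```text
21.9667 [ 447.2 -139.5  283.9] [ 0.1 -0.4 -1.8] 24.132480541657706 [ 0.19   0.982 -0.   ]
yellow 12.8 [504.6  47.7] line x,y 31.6 -0.6
green 12.7 [438.8  62.8] line x,y 33.8 67.0
red 12.8 [572.3  34.8] line x,y 31.9 -69.5
[(330, 158), (334, 134), (338, 77), (342, 86), (346, 83), (350, 156), (354, 151), (358, 162), (362, 154), (366, 154), (370, 120), (374, 101), (378, 82), (382, 75), (386, 95), (390, 105), (394, 104), (398, 107)]
ring [[ 658. -247.  225.]] riser right [[ 546. -309.  215.]] [[710.0, 15.0, 215.0], [374.0, 4.0, 215.0]]
```

Call:
servo_tool([
  [1,[10,-2,0],0],
  [1,[25,-5,0],0],
  [1,[40,-7.5,-3],0],
  [1,[51,-9.7,-8],0],
  [1,[54,-10.3,-14],0],
  [1,[54,-10.3,-19],0],
  [1,[54,-10.3,-21],0],
  [1,[54,-10.3,-21],0],
])

```text
t: 22.68
ee_pos: [500.7, -147.8, 261.5]
orientation: [-0.296, -3.125, -0.001]
ft_force: [-0.5, -0.5, -2.5]
width: 24.3
grasp_force: 30.0
```

Call:
servo_tool([
  [1,[0,0,-1],0],
  [1,[0,0,-2],0],
  [1,[0,0,-3],0],
  [1,[0,0,-3],0],
])

```text
t: 23.02
ee_pos: [501.6, -148.4, 259.8]
orientation: [0.297, 3.127, -0.0]
ft_force: [0.6, -0.2, -1.6]
width: 24.3
grasp_force: 30.0
```

Call:
servo_tool([
  [1,[0,0,-1],0],
  [1,[0,0,-2],0],
  [1,[0,0,-2],0],
])

```text
t: 23.27
ee_pos: [501.9, -148.6, 257.9]
orientation: [0.297, 3.127, -0.001]
ft_force: [-0.5, -0.3, 0.5]
width: 24.4
grasp_force: 30.0
```

Call:
servo_tool([
  [0.7,[0,0,-0.5],0],
  [0.6,[0,0,-0.5],0],
  [0.5,[0,0,-0.5],0],
  [0.4,[0,0,-0.5],0],
  [0.3,[0,0,-0.5],0],
  [0.2,[0,0,-0.5],0],
  [0.1,[0,0,-0.5],0],
  [0,[0,0,-0.5],0],
  [0,[0,0,-0.5],0],
  [0,[0,0,-0.5],0],
])

```text
t: 24.1
ee_pos: [501.8, -148.3, 257.2]
orientation: [0.297, 3.128, 0.0]
ft_force: [0.7, 0.6, 0.5]
width: 82.9
grasp_force: 0.0
```

Call:
servo_tool([
  [0,[0,0,0],0],
  [0,[0,0,5],0],
  [0,[0,0,15],0],
  [0,[0,0,35],0],
  [0,[0,0,65],0],
  [0,[0,0,100],0],
  [0,[0,0,140],0],
  [0,[0,0,180],0],
  [0,[0,0,220],0],
  [0,[0,0,220],0],
])

```text
t: 24.93
ee_pos: [504.0, -149.1, 487.0]
orientation: [0.296, 3.113, -0.005]
ft_force: [0.6, -0.3, 0.8]
width: 87.9
grasp_force: 0.0
```

```bash
python3 jars.py; python3 - <<'E'
from h import *
s=ctrl.get_image("scene"); cv2.imwrite("pics/full_s12.png",s)
import glob
t=cv2.imread(max(glob.glob("pics/jt_*.png"),key=lambda f:int(f[8:-4])))
for n,img,z in(("scene",s,225),("top",t,225)):
    b=img.astype(int); hs=cv2.cvtColor(img,cv2.COLOR_BGR2HSV)
    m=((b[...,2]-b[...,0]>10)&(b.max(2)<75)&(b[...,2]>b[...,1]+6)).astype(np.uint8)*255
    k=np.zeros_like(m)
    if n=="scene": cv2.fillPoly(k,[np.int32(w2px("scene",[(360,-60,215),(620,-120,215),(640,-300,215),(360,-300,215)]))],255)
    else: k[160:285,285:385]=255
    m&=k; m=cv2.morphologyEx(m,cv2.MORPH_CLOSE,np.ones((5,5)))
    c=max(cv2.findContours(m,0,2)[0],key=cv2.contourArea); r=cv2.minAreaRect(c); print(n,r,px2w(n,cv2.boxPoints(r),z)[:,:2].round(0).tolist())
    d=np.abs(b-cv2.imread(f"pics/{n}0.png")).sum(2); 
    P=w2px(n,[(600,70,240)])[0]
    u,v=(215,155) if n=="top" else (364,195); print("bell diff",d[v-12:v+12,u-12:u+12].mean())
E
```

```text
24.9333 [ 504.  -149.1  487. ] [ 0.6 -0.3  0.8] 87.93323661641803 [ 0.188  0.982 -0.002]
yellow 12.8 [504.6  47.7] line x,y 31.6 -0.6
green 12.7 [438.8  62.8] line x,y 33.8 67.0
red 12.8 [573.4  35.5] line x,y 32.8 -70.4
scene ((238.83790588378906, 228.74481201171875), (74.4917984008789, 8.304548263549805), 41.633541107177734) [[400.0, -168.0], [396.0, -145.0], [594.0, -177.0], [596.0, -199.0]]
bell diff 23.07986111111111
top ((317.47802734375, 254.60243225097656), (9.00975227355957, 31.149991989135742), 12.094757080078125) [[399.0, -139.0], [472.0, -153.0], [468.0, -174.0], [395.0, -161.0]]
bell diff 26.102430555555557
```

```bash
python3 -c "
from workcell import ctrl
print(ctrl.close_job())"
```

```text
the job is handed in; nothing more can be done
None
```

I handed the job in at about 25 s. The scraper was sprung and drawn out by its grip, and the jars' near sides measure about 1–3 mm past the inlaid line, in a row to within about 2 mm. The scraper lies flat on the riser, off the board, and I never went near the bell.

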